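Lay up the dressing tray

ROBOT

A 6-joint arm with a two-finger parallel gripper is mounted at the origin on the work surface. World frame = base frame: x ahead of the robot, y to its left, z up, the work surface at z = 0. Lengths are in mm, angles in rad, forces in N, time in s.
With the tool pointing down it reaches from about 325 to 875 mm from the base axis. Payload 4.4 kg.
Tool frame: the origin (TCP) lies on the centre line of the jaws, within the pads' length; the fingertips stand ahead of it and the grasp point (between the pads) lies 6 mm ahead of it (ctrl.tcp_to_tips is the z of the fingertips in the tool frame, in mm); z points along the fingers, y is the line along which they close (so a half turn about z gives the same grasp; the last joint's range is limited). The gripper opens to 85 mm and grips with 20 to 120 N. Pads are 22 mm wide; open, the fingers measure 114 mm over their backs; the gripper's body (76 mm by 85 mm) begins 54 mm behind the grasp point. The pads swing forward as they close: fully open they stand 13 mm farther back than shut.
Start: joints at [-1.381, 0.207, 1.542, -0, 1.393, -0.15], TCP at [192.176, -541.937, 256.282] pointing down, gripper open.
Joint ranges: [-2.73, 2.73], [-0.86, 2.22], [0.23, 2.46], [-1.11, 4.25], [0.08, 2.63], [-2.82, 2.82]. Speed limits (rad/s): [2.79, 2.79, 3.14, 3.14, 3.14, 3.14].

INTERFACE

Orientations are given as a 3x3 rotation matrix whose columns are the frame's x, y, z axes.
In Python, from plant import ctrl, sensors, optics gives the robot as it stands. Calls block until the motion is done:
- ctrl.move_ptp(position, orientation): joint-space move of the TCP to a pose.
- ctrl.move_l(position, rot=None, vel=150, threshold=None): straight line of the TCP; rot=None keeps the orientation; vel is the mean speed in mm/s. With threshold (N) it stops when the force on the tool has changed by that much, and returns True; else False.
- ctrl.set_joints(angles): joint-space move.
- ctrl.gripper_to(opening, force=None): finger opening in mm; force is the grip in N (None keeps the last); returns when the fingers have stopped.
- ctrl.hold(seconds).
- ctrl.solve_ik(position, orientation): joint angles nearest the present ones, or None.
- sensors.read_state(): the state.
- optics.grab_frame(name): name is "side" or "top"; returns (picture, depth): 420x560x3 uint8, red, green, blue; 420x560 float32, mm along the optical axis (not along the pixel's ray), 0 where there is no reading.
- optics.camera_params(name): a dict with "mtx" (3x3 intrinsics, pixels), "R" (3x3) and "t" (3): a world point X has camera coordinates R X + t. Camera axes: x right, y down, z forward; pixel columns grow to the right and rows downward; lengths in mm; the calibration is good to about 2 mm. A picture is of the moment at which its call begins. camera_params takes no time and is no camera call.
A pose or a line that the arm cannot do raises ctrl.MotionError and nothing moves.
- ctrl.finish_job(): hands the job in; it is judged then, once.
The state is a dict: "t": time; "q": joint angles; "qvel": joint speeds; "tau": joint torques, N m; "eef_pos": TCP position; "eef_rot": TCP orientation; "force": force on the tool from outside, world axes, zero at the start; "wrist_torque": the same for the moment, N m; "grip_width": finger opening in mm; "grasp_force": force on a finger pad.
Only numpy, scipy, OpenCV 4.12 (cv2) and the standard library are available. Lean on these libraries where they do the work, as an engineer would, in place of code of your own. Each camera call takes 0.05 s, during which the arm holds its last target. There are 200 camera calls.

TASK

Lay up the white dressing tray with the five things from the blue picking tray, working from the robot's side and square to the kidney dish, which stays where it is: the amber bottle stands in line with the dish on its left, with the steel gallipot upright between the two; the larger carton lies flat in front of the middle of the dish (on the robot's side of it), long side along the dish, with the smaller carton squarely on top the same way round; and the specimen jar stands to the left of the larger carton, in line with it. Leave about 2 cm between neighbours. Do not disturb the blue stock bin or the tape roll.

Things in the scene. Friction and masses are not known exactly. Their poses are not given: they have to be found in the camera images.
- layup_tray: White shallow instrument tray, fixed: 290 (x) by 360 (y) mm, flat floor 4 mm above the bench, 4 mm walls with the rim 18 mm above the bench. It is on the robot's left or right half of the bench, turned up to 7 degrees. Origin: centre of its underside, on the bench; x away from the robot, y to the left, z up.
- picking_tray: Blue shallow picking tray, fixed: 260 (x) by 350 (y) mm, flat floor 4 mm above the bench, 4 mm walls, rim 18 mm above the bench. It is on the half of the bench where the white tray is not; the five things to lay out start on its floor, upright, about 110 mm apart. Origin: centre of its underside, on the bench; x away from the robot, y to the left.
- kidney_dish: Stainless kidney dish, loose, already standing in the back right part of the white tray: 150 mm long (y), 75 mm wide (x), 32 mm high, open on top; stays where it is. Origin: centre of its outline, on the underside; y along its length, pointing to the left, x across it, pointing away from the robot, its hollow side towards the robot. Front, left and in line are meant along these axes.
- large_carton: Larger closed cardboard carton with a pale tape strip along its top and blank white labels on its long sides, 100 (x) by 60 (y) by 40 (z) mm, about 150 g. Starts with its long side roughly fore-and-aft in the picking tray. Origin: centre of its underside; x along its long side, y across, z up.
- small_carton: Smaller closed cardboard carton with a pale tape strip along its top and blank white labels on its long sides, 70 (x) by 42 (y) by 28 (z) mm, about 60 g. Starts with its long side roughly fore-and-aft in the picking tray. Origin: centre of its underside; x along its long side, y across, z up.
- gallipot: Gallipot: small round open stainless cup, 62 mm across the rim, nearly straight-sided (about 58 mm across from 10 mm up), 36 mm high, about 60 g. Origin: centre of its underside; z up.
- bottle: Amber bottle, round, 44 mm across, white label and white cap, 90 mm high with straight sides up to 55 mm, about 110 g. Origin: centre of its underside; z up.
- jar: Specimen jar: frosted clear round pot, 50 mm across, with a white screw cap of the same width, 64 mm high, about 70 g. Origin: centre of its underside; z up.
- stock_bin: Blue open-fronted stock bin with flat packets in it, 90 by 102 by 50 mm, bystander beyond the trays. Origin: centre of its underside.
- tape_roll: Roll of brown packing tape lying flat, 100 mm across, 48 mm high, bystander beyond the trays. Origin: centre of its underside.
There are look-alikes about, which are no part of the job. What is shaped like the large_carton but purple or yellow is not meant. What is shaped like the jar but pink is not meant.

How it is judged:
By the outcome, as a careful person would: the job done as asked, in the order asked, and still so for the second after the job is handed in, with the robot touching nothing.
It also fails if it takes over 141 s, if anything falls off the work surface, if the arm or the gripper's body presses on something with over 40 N, if the wrist force passes 120 N, or if a joint passes its speed limit or range.

## Working session

There is one attempt and no reset: what is moved stays moved. The work goes in short steps, each a Python script; the robot and the scene stay as the last script left them, time stands still between calls to the robot, and variables do not carry over. Pictures are saved under pics/ and viewed, at most 14 in all, crops included, and the job is handed in when it is done.

```bash
ls; mkdir -p pics; python3 - <<'E'
from plant import ctrl,sensors,optics
import cv2,numpy as np
for n in("top","side"):
    p,d=optics.grab_frame(n); cv2.imwrite(f"pics/{n}0.png",cv2.resize(p[:,:,::-1],(800,600),interpolation=cv2.INTER_CUBIC)); np.savez(f"{n}0.npz",p=p,d=d)
    c=optics.camera_params(n); print(n,c["mtx"].round(1).tolist(),c["R"].round(3).tolist(),c["t"].round(1).tolist())
print(ctrl.tcp_to_tips, sensors.read_state()["t"])
E
```

```text
pics
top [[452.5, 0.0, 284.1], [0.0, 452.5, 208.2], [0.0, 0.0, 1.0]] [[0.017, -1.0, 0.015], [-0.99, -0.019, -0.143], [0.143, -0.012, -0.99]] [-77.1, 521.1, 1087.7]
side [[519.8, 0.0, 276.5], [0.0, 519.8, 211.6], [0.0, 0.0, 1.0]] [[-0.886, -0.464, -0.008], [-0.27, 0.529, -0.804], [0.377, -0.711, -0.594]] [424.5, 203.4, 1035.9]
25.0 0.1
```

View pics/top0.png

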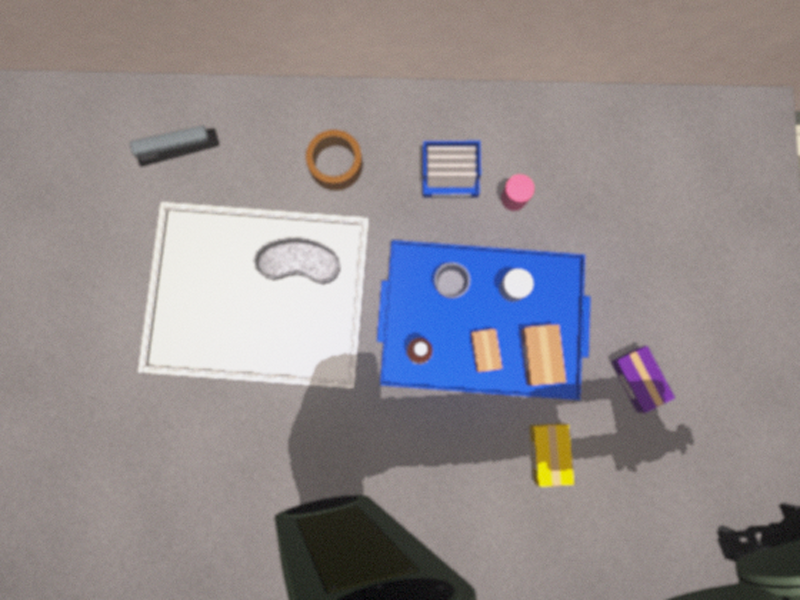

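View pics/side0.png

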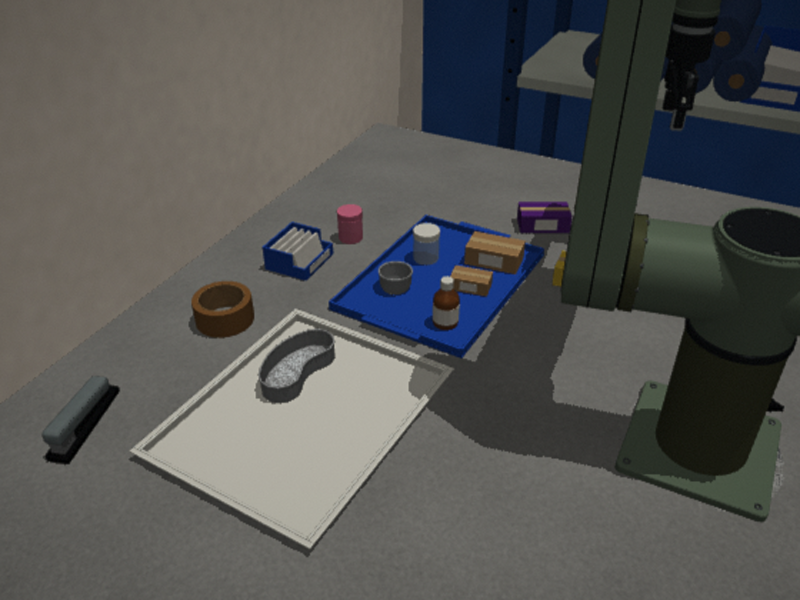

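The top view (800x600 px) shows:
- **Targets:** kidney dish (297,261), gallipot (452,281), white-capped jar (517,284), bottle (420,349), small carton (487,350) and large carton (545,354).
- **Look-alikes to leave, all outside the blue tray:** purple carton (645,378), yellow carton (553,456) and pink jar (518,190).

The brown carton and the clear jar fit the description. Next I'll measure them and make one overlay crop.

```bash
cat > h.py <<'E'
import numpy as np,cv2
from scipy.optimize import least_squares
from plant import optics
def cloud(name="top",pd=None):
    p,d=pd if pd is not None else optics.grab_frame(name); c=optics.camera_params(name)
    v,u=np.mgrid[:420,:560]; K=c["mtx"]
    C=np.stack([(u-K[0,2])/K[0,0]*d,(v-K[1,2])/K[1,1]*d,d],-1)
    W=(C-c["t"])@c["R"]; W[d<=0]=np.nan
    return p,W
def proj(X,name="top"):
    c=optics.camera_params(name); q=c["R"]@np.asarray(X,float)+c["t"]; q=c["mtx"]@q; return q[:2]/q[2]
def near(W,x,y,r,z0,z1):
    return (np.hypot(W[...,0]-x,W[...,1]-y)<r)&(W[...,2]>z0)&(W[...,2]<z1)
def rect(P):
    (cx,cy),(w,h),a=cv2.minAreaRect(P[:,:2].astype(np.float32)); a=np.radians(a)
    if w<h: w,h,a=h,w,a+np.pi/2
    return np.array([cx,cy]),(w,h),(a+np.pi/2)%np.pi-np.pi/2   # a: long axis from world x
E
cat > m.py <<'E'
from h import *
z=np.load("top0.npz"); p,W=cloud(pd=(z["p"],z["d"]))
guess=dict(kidney=(297,261),gallipot=(452,281),jar=(517,284),bottle=(420,349),small=(487,350),large=(545,354))
for n,(u,v) in guess.items():
    u,v=int(u*.7),int(v*.7); X=np.nanmedian(W[v-2:v+3,u-2:u+3].reshape(-1,3),0)
    r={'kidney':95,'large':70}.get(n,48); m=near(W,X[0],X[1],r,15,120)
    P=W[m]; zt=np.percentile(P[:,2],[5,50,95]); print(n,X.round(1),"n",len(P),"z",zt.round(1),end=' ')
    Q=P[P[:,2]>zt[2]-9]; c,s,a=rect(Q); print("rect",c.round(1),np.round(s,1),round(np.degrees(a),1))
fl=[W[int(v*.7),int(u*.7)] for u,v in((200,330),(300,330),(470,320),(420,310))]; print(np.round(fl,1))
E
python3 m.py; python3 - <<'E'
import cv2
p=cv2.imread("pics/top0.png")
cv2.imwrite("pics/crop0.png",cv2.resize(p[190:410,130:690],(800,314),interpolation=cv2.INTER_CUBIC))
E
```

```text
kidney [591.3 131.5   6. ] n 540 z [15.8 26.8 38.8] rect [588.4 125.4] [150.3  77.1] 86.3
gallipot [ 559.8 -149.6    6.5] n 166 z [17.1 37.6 42.1] rect [ 554.5 -148.1] [60.2 60.1] 64.4
jar [ 546.4 -254.2   67.3] n 400 z [24.9 66.8 70.2] rect [ 545.3 -258.7] [49.1 47.4] 87.8
bottle [430.1 -91.6  93. ] n 271 z [47.2 66.4 94.8] rect [430.3 -91.7] [19.1 18.8] 1.2
small [ 436.2 -207.7   31.2] n 503 z [26.3 31.1 34.7] rect [ 433.5 -209.9] [70.  42.1] 9.4
large [ 429.6 -306.9   44.3] n 1088 z [31.  43.5 47. ] rect [ 427.  -308.2] [100.2  60.9] 5.6
[[ 464.6  296.5    2.7]
 [ 467.9  119.5    1.8]
 [ 488.6 -183.5    3.5]
 [ 504.7  -93.7    6.1]]
```

View pics/crop0.png

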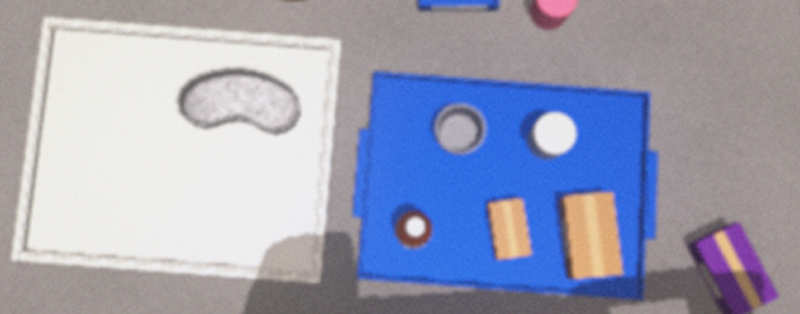

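The crop confirms five targets in the blue tray: brown cartons, white-capped jar, bottle and cup. The purple, yellow and pink things are outside it. The measured sizes match the description. I'll average several frames, from both cameras for the dish, and check reach.

```bash
cat > m2.py <<'E'
from h import *
import json
from plant import ctrl
G=dict(kidney=(588,125,95,29,45),gallipot=(554,-148,45,31,50),jar=(545,-258,45,58,80),bottle=(430,-91,35,84,105),small=(433,-210,48,24,45),large=(427,-308,70,36,60))
F={c:[cloud(c)[1] for _ in range(6)] for c in("top","side")}
out={}
for n,g in G.items():
    for c in F:
        R=[rect(W[near(W,*g)]) for W in F[c]]
        xy=np.mean([r[0] for r in R],0); s=np.mean([r[1] for r in R],0); a=np.degrees(np.array([r[2] for r in R])%np.pi)
        if n in("small","large"): a=(a+90)%180-90
        print(n,c,xy.round(1),s.round(1),a.round(1))
        if c=="top": out[n]=[*xy,float(np.median(a))]
json.dump(out,open("o.json","w"))
E
python3 m2.py
python3 - <<'E'
import sys; sys.path.insert(0,".")
import json,numpy as np
from plant import ctrl
def R(b):  # tool y (closing) at angle b from world x, z down
    y=np.array([np.cos(b),np.sin(b),0]); z=np.array([0,0,-1.]); return np.column_stack([np.cross(y,z),y,z])
for nm,x,y,b in[("bot",430,-92,0),("botp",600,324,-3.7),("galp",596,251,-3.7),("lg",427,-308,95.6),("lgp",501,130,-3.7),("jarp",507,225,-3.7)]:
    for k in(0,180):
        q=[ctrl.solve_ik([x,y,z],R(np.radians(b+k))) for z in(35,200)]
        print(nm,k,[None if v is None else np.round(v,2).tolist() for v in q])
E
```

```text
kidney top [588.6 125.6] [151.3  76.4] [86.2 86.2 86.6 86.3 86.4 86.2]
kidney side [589.7 127.3] [152.8  78.6] [87.7 87.3 87.6 86.5 86.1 88. ]
gallipot top [ 554.  -148.7] [60.5 59.8] [ 44.8  46.3  46.6  47.1 135.5  45.7]
gallipot side [ 555.5 -146.1] [65.3 60. ] [ 87.5 110.8 116.7 118.3 118.   97.2]
jar top [ 546.  -258.7] [48.6 47.8] [136.5  91.5  93.2  48.1 135.8  89.9]
jar side [ 547.3 -255.6] [52.4 48.3] [123.1  90.  143.2 115.3  86.9  91.6]
bottle top [430.2 -91.6] [19.  18.8] [  1.  179.8   0.2   1.7   3.3   1.5]
bottle side [430.7 -89.8] [23.1 20.3] [ 99.   73.8  98.2 123.  154.   98.1]
small top [ 433.6 -209.9] [70.  42.8] [9.  8.6 9.1 8.8 8.4 9.1]
small side [ 434.7 -206.4] [70.2 47.8] [9.6 9.4 9.4 9.3 9.6 9.2]
large top [ 427.  -308.2] [100.1  61.2] [6.  6.5 6.2 6.7 6.  6.4]
large side [ 428.3 -305.8] [101.1  68.2] [8.5 6.8 8.4 7.1 5.3 3.1]
bot 0 [[-0.41, 0.25, 2.03, -0.0, 0.86, -0.41], [-0.41, -0.03, 1.92, -0.0, 1.25, -0.41]]
bot 180 [[-0.41, 0.25, 2.03, -0.0, 0.86, 2.73], [-0.41, -0.03, 1.92, -0.0, 1.25, 2.73]]
botp 0 [[0.37, 0.66, 1.4, -0.0, 1.09, 0.43], [0.37, 0.47, 1.31, -0.0, 1.36, 0.43]]
botp 180 [[0.37, 0.66, 1.4, -0.0, 1.09, -2.71], [0.37, 0.47, 1.31, -0.0, 1.36, -2.71]]
galp 0 [[0.26, 0.6, 1.5, -0.0, 1.04, 0.33], [0.26, 0.4, 1.41, -0.0, 1.33, 0.33]]
galp 180 [[0.26, 0.6, 1.5, -0.0, 1.04, -2.81], [0.26, 0.4, 1.41, -0.0, 1.33, -2.81]]
lg 0 [[-0.79, 0.4, 1.82, -0.0, 0.92, -2.46], [-0.79, 0.16, 1.72, -0.0, 1.26, -2.46]]
lg 180 [[-0.79, 0.4, 1.82, -0.0, 0.92, 0.68], [-0.79, 0.16, 1.72, -0.0, 1.26, 0.68]]
lgp 0 [[0.09, 0.38, 1.84, -0.0, 0.92, 0.15], [0.09, 0.14, 1.74, -0.0, 1.26, 0.15]]
lgp 180 [None, None]
jarp 0 [[0.26, 0.45, 1.75, -0.0, 0.95, 0.33], [0.26, 0.22, 1.65, -0.0, 1.27, 0.33]]
jarp 180 [[0.26, 0.45, 1.75, -0.0, 0.95, -2.82], [0.26, 0.22, 1.65, -0.0, 1.27, -2.82]]
```

Everything is reachable. I'll start with the bottle, then check it against the dish.

```bash
cat > act.py <<'E'
from h import *
import json
from plant import ctrl,sensors
O=json.load(open("o.json")); D=np.array(O["kidney"][:2]); A=np.radians(86.3)
ey=np.array([np.cos(A),np.sin(A)]); ex=np.array([np.sin(A),-np.cos(A)]); BP=np.degrees(A)-90
def T(dx,dy): return D+dx*ex+dy*ey
def R(b):
    b=np.radians(b); y=np.array([np.cos(b),np.sin(b),0]); z=np.array([0,0,-1.]); return np.column_stack([np.cross(y,z),y,z])
def pick(xy,b,z,opening,hi=190,f=30):
    ctrl.gripper_to(opening); ctrl.move_ptp([*xy,hi],R(b)); ctrl.move_l([*xy,z],vel=120)
    ctrl.gripper_to(5,f); s=sensors.read_state(); print("grip",s["grip_width"],s["grasp_force"])
    ctrl.move_l([*xy,hi],vel=150); print("lift",sensors.read_state()["grip_width"])
def place(xy,b,z,opening,hi=190):
    ctrl.move_ptp([*xy,hi],R(b)); ctrl.move_l([*xy,z+25],vel=150); ctrl.move_l([*xy,z],vel=40)
    s=sensors.read_state(); print("at",s["eef_pos"].round(1) if hasattr(s["eef_pos"],"round") else s["eef_pos"],np.round(s["force"],1))
    ctrl.gripper_to(opening); ctrl.move_l([*xy,hi],vel=150); print("t",sensors.read_state()["t"])
E
python3 - <<'E'
from act import *
pick(O["bottle"][:2],BP,52,70)
place(T(0,199),BP,52.7,58)
E
```

```text
grip 42.87319937813402 30.59174469206482
lift 43.18673991588198
at [600.8 324.   53. ] [-4.  -1.6  5.9]
t 10.2833
```

```bash
cat >> act.py <<'E'
def check(items,cam="top",n=4):   # items: name->(dx,dy,r,z0,z1); prints position in the dish frame
    Ws=[cloud(cam)[1] for _ in range(n)]
    k=[rect(W[near(W,*D,95,29,45)]) for W in Ws]; print("dish",np.mean([r[0] for r in k],0).round(1),np.round(np.degrees(np.mean([r[2]%np.pi for r in k])),1))
    for nm,(dx,dy,r,z0,z1) in items.items():
        t=T(dx,dy); q=[rect(W[near(W,*t,r,z0,z1)]) for W in Ws]; c=np.mean([v[0] for v in q],0)-D
        print(nm,"err",np.round([c@ex-dx,c@ey-dy],1),np.mean([v[1] for v in q],0).round(1),np.round(np.degrees([v[2]%np.pi for v in q])-86.3,1))
def snap(name,cam="top"):
    p,_=optics.grab_frame(cam); cv2.imwrite(f"pics/{name}.png",cv2.resize(p[:,:,::-1],(800,600),interpolation=cv2.INTER_CUBIC))
E
python3 - <<'E'
from act import *
pick(O["gallipot"][:2],BP,36,80)
check(dict(bottle=(0,199,35,84,105)))
snap("a1")
E
```

```text
grip 57.63719306953094 32.05589267949108
lift 58.01911591309095
dish [588.5 125.6] 86.1
bottle err [-1.6 -1.7] [20.9 19.2] [ 6.8 -3.4  2.  22.8]
```

View pics/a1.png

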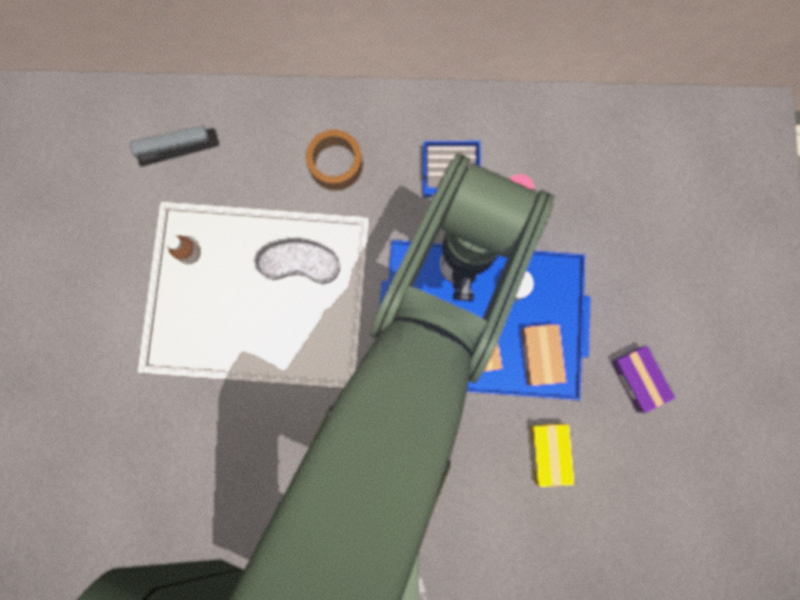

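The bottle stands upright at (182,246), within about 2 mm, and the dish hasn't moved. I'll place the gallipot, pick the large carton, and check.

```bash
python3 - <<'E'
from act import *
place(T(0,126),BP,36.7,72)
pick(O["large"][:2],O["large"][2]-90,37,72)
check(dict(bottle=(0,199,35,84,105),gallipot=(0,126,45,31,50)))
snap("a2")
E
```

```text
at [596.1 251.3  37.3] [-3.6 -1.5  6.8]
t 20.3
grip 59.45473092571011 34.210782051086426
lift 59.44407759672024
dish [588.6 125.7] 86.3
bottle err [-1.9 -1.6] [20.9 19.4] [82.6  5.7  5.7  6.7]
gallipot err [-0.7  0.2] [60.9 59.7] [-39.1   2.6   6.3   4.3]
```

View pics/a2.png

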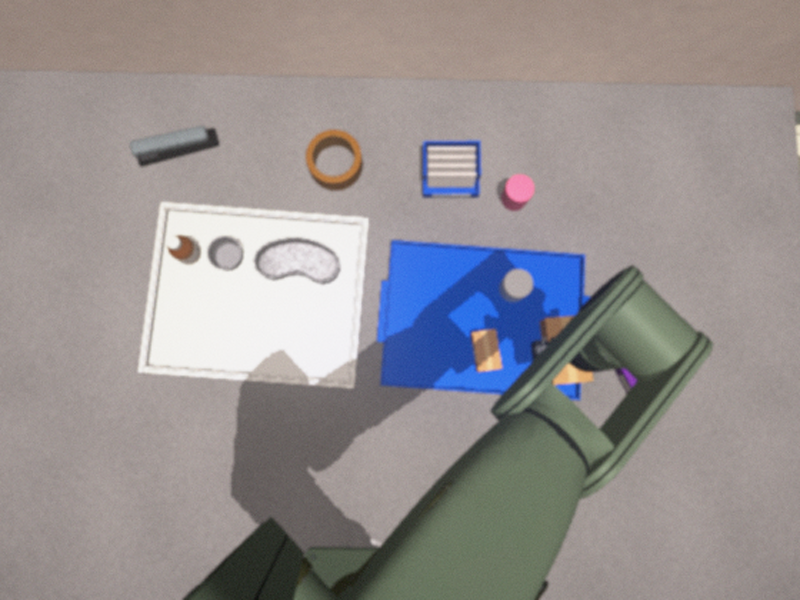

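The gallipot is at (226,253), within 1 mm, and the large carton is gripped. I'll place it, fetch the small carton, and check before stacking.

```bash
python3 - <<'E'
from act import *
place(T(-87.5,0),BP,37.7,73)
pick(O["small"][:2],O["small"][2]-90,33,58)
check(dict(large=(-87.5,0,70,36,60),gallipot=(0,126,45,31,50)))
snap("a3")
E
```

```text
at [500.5 131.2  38. ] [-5.1 -0.7  7.9]
t 30.5833
grip 41.11546373201081 32.37079739570618
lift 41.504930337903495
dish [562.7 129.2] 78.9
large err [16.1 -2. ] [101.4  94.5] [0.2 0.5 0.4 0. ]
gallipot err [-0.8  0.4] [61.  59.8] [-39.6   5.4   3.7 -39.6]
```

View pics/a3.png

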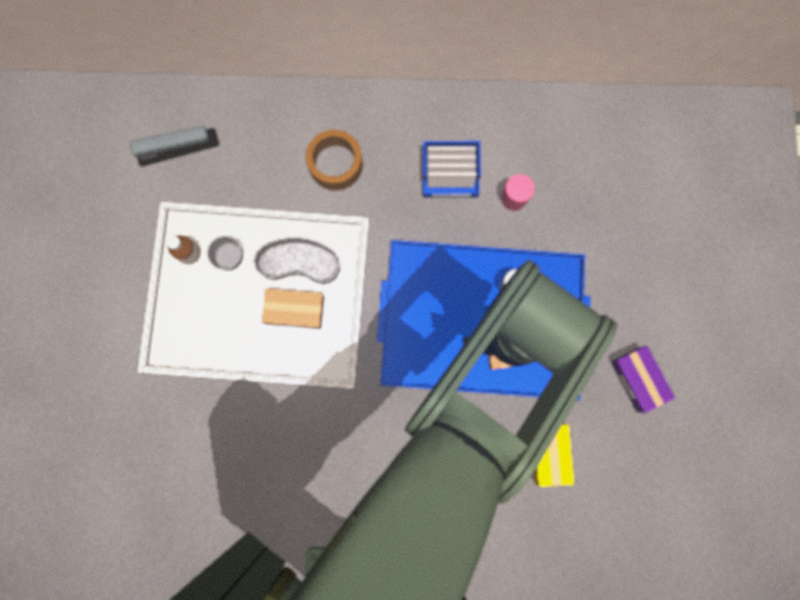

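The carton lies square in front of the dish at (293,308). My round masks overlapped the dish and carton, so I'll measure again with box masks.

```bash
cat >> act.py <<'E'
def check(items,cam="top",n=4):   # items: name->(dx,dy,hx,hy,z0,z1), box in the dish frame
    Ws=[cloud(cam)[1] for _ in range(n)]
    for nm,(dx,dy,hx,hy,z0,z1) in items.items():
        q=[]
        for W in Ws:
            L=W[...,:2]-D; X=np.stack([L@ex,L@ey],-1)
            q.append(rect(X[(abs(X[...,0]-dx)<hx)&(abs(X[...,1]-dy)<hy)&(W[...,2]>z0)&(W[...,2]<z1)]))
        print(nm,"err",(np.mean([v[0] for v in q],0)-[dx,dy]).round(1),np.mean([v[1] for v in q],0).round(1),np.round(np.degrees([v[2]%np.pi for v in q])-90,1))
DISH=dict(dish=(0,0,46,90,29,45))
E
python3 - <<'E'
from act import *
check(DISH|dict(large=(-87.5,0,38,65,36,60)))
E
```

```text
dish err [ 0.1 -0.2] [151.   76.4] [ 0.2  0.1 -0.   0.3]
large err [-0.9 -2.3] [100.6  60.5] [ 0.2 -0.1 -0.2  0.1]
```

```bash
python3 - <<'E'
from act import *
place(T(-87.5,0),BP,74,53,hi=210)
pick(O["jar"][:2],BP,46,68)
check(DISH|dict(small=(-88,-2,34,55,65,90),large=(-87.5,0,38,65,36,54)))
snap("a4")
place(T(-87.5,93.5),BP,46.7,62)
ctrl.move_ptp([350,-450,250],R(-60))
check(DISH|dict(bottle=(0,199,25,25,84,105),gallipot=(0,126,42,42,31,50),small=(-88,-2,34,55,65,90),jar=(-88,93,35,35,58,80)),n=6)
check(DISH|dict(small=(-88,-2,34,55,65,90),jar=(-88,93,35,35,58,80)),cam="side")
snap("a5"); snap("a5s","side"); print(sensors.read_state()["t"])
E
```

```text
at [501.  131.3  73.9] [-2.  -0.6  3.2]
t 39.8917
grip 49.300276575083394 30.663544535636902
lift 49.44900687949597
dish err [ 0.1 -0. ] [151.1  77. ] [-0.6  0.1  0.   0.2]
small err [ 0.2 -0.4] [70.3 42.6] [-0.4 -0.3  0.2 -0.1]
large err [-0.8 -2.4] [100.7  60.5] [ 0.1 -0.3  0.1 -0.1]
at [506.7 224.6  47.2] [-4.3 -0.4  8.1]
t 49.5333
dish err [ 0.  -0.1] [151.3  76.8] [-0.3 -0.6  0.2 -0.  -0.5 -0. ]
bottle err [-1.6 -1.6] [20.6 19.4] [  5.7  11.2   7.5  26.  -70.9  15. ]
gallipot err [-0.9  0.4] [61.  59.7] [  3.2 -39.8 -38.9 -39.6   4.1   7.2]
small err [ 0.  -0.5] [70.3 42.5] [ 0.1 -0.3 -0.5  0.6 -0.6 -0.1]
jar err [-0.7 -0.6] [49.2 48.3] [-21.5 -21.8 -22.4  68.4  32.1 -21.9]
dish err [1.  1.6] [152.7  77.9] [-0.2  0.5  0.9  0. ]
small err [0.6 1.8] [73.8 44.3] [-0.1 -0.4  1.3 -0.8]
jar err [0.2 3.3] [51.3 48.9] [52.4 39.1 58.4 50.6]
52.6
```

View pics/a5.png

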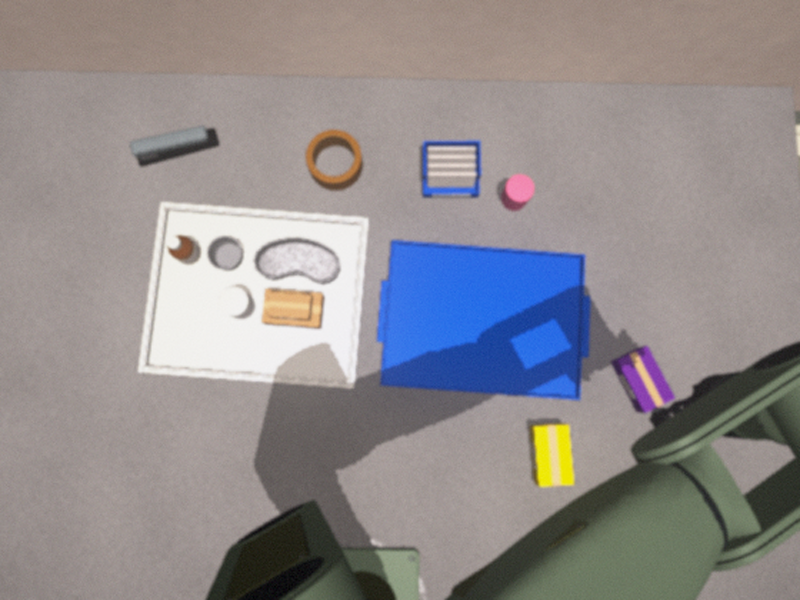

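View pics/a5s.png

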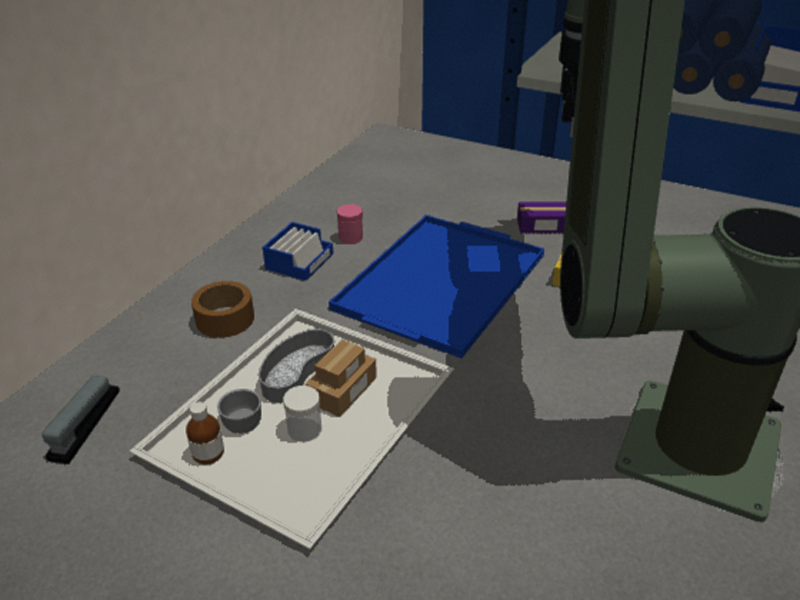

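Both views show everything upright and in place: bottle (182,246), gallipot (226,253), jar (237,301) and the stacked cartons (293,308). All are within about 2.5 mm of target, and the dish, bin and tape roll haven't moved. Handing in.

```bash
python3 -c "
from plant import ctrl
print(ctrl.finish_job())"
```

```text
the job is handed in; nothing more can be done
None
```

I laid up the tray as asked and handed it in at about 53 s; on the last camera check all five things were upright and within about 2.5 mm of target, with the dish, stock bin and tape roll not moved.

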